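Set the step attenuator to its third click

TASK

Two step attenuators stand on the bench; take the one whose lever is a flat tab. With a fingertip push its lever back to the home stop, at the end of the slot nearest you, then push it away from you, counting the clicks, and leave it standing in the third click without ever going past it. Only push the lever: do not lift or shift the attenuators, leave the round-knob lever as it is, and leave the other things on the bench where they lie.

Things in the scene. Friction and masses are not known exactly. Their poses are not given: they have to be found in the camera images.
- tab_box: The attenuator to set: grey instrument case, 170 (x) x 80 (y) x 46 (z) mm, about 2.6 kg, loose on rubber feet, with two coax sockets on its far (+x) end; origin at the centre of its underside. Its lever runs in a straight slot along the middle of the top face, along the case's own x axis. The lever is a flat upright tab. 8 N against its stop is safe; over 10 N may slide the case.
- tab_lever (a joint): Travel of the flat-tab lever along +x of its case, in m: 0 at the home stop (the end nearest the robot, opposite the sockets), 0.070 at the far stop. A sprung ball holds it at home and in five clicks 14 mm apart (0.014 to 0.070). Leaving one takes 3 to 5 N; this fades to nothing half-way (7 mm), then the lever snaps on into the next. It starts in click 1 or 2, rarely balanced between them.
- tab_grip (a point): Centre of the flat tab: 8 mm thick along the travel, 28 mm wide across it, 24 mm high; this point is 66 mm above the underside of the case and moves with the lever (at home it is 35 mm to the -x side of the case's centre). The tab's upper edge is 12 mm above this point, the top face of the case 20 mm below it. The point's axes are those of the case.
- knob_box: The other attenuator: grey instrument case, 170 (x) x 80 (y) x 46 (z) mm, about 2.6 kg, loose on rubber feet, with two coax sockets on its far (+x) end; origin at the centre of its underside. Its lever runs in a straight slot along the middle of the top face, along the case's own x axis. The lever here is a round knob; it must be left alone.
- knob_grip (a point): Centre of the round knob of the other attenuator, 22 mm in diameter and 22 mm high, 66 mm above the underside of its case.
- usb_stick: USB stick, 53 x 18 x 8 mm, lying between the two attenuators; loose bystander.
- case_half_b: Open half of a device case with a circuit board, 147 x 90 x 19 mm; loose bystander.
- tape: Roll of black tape, 58 mm across, 19 mm high; loose bystander.
- fuse_box: Small carton, 35 x 59 x 23 mm; loose bystander.
- driver: Small screwdriver, 112 mm long, 12 mm thick; loose bystander.

How it is judged (in metres and radians):
On the way, in this order (a step that is already met when the one before it is completed fails the run):
1. the flat-tab lever is at its home stop (value of joint tab_lever below 0.003 m), for 0.1 s.
2. the flat-tab lever stands in the third click (value of joint tab_lever between 0.038 and 0.046 m and velocity of joint tab_lever between -0.01 and 0.01 m/s), for 0.2 s.
At the end, for the whole second after the job is handed in: The flat-tab lever is at rest in the third click (0.042 m, within 4 mm), both attenuators stand flat within 20 mm of where they were, and the round knob is still in the click where it was (within 7 mm) (all of step 2 and x of knob_grip in the frame of knob_box between -0.014 and 0 m and distance of each of knob_box, tab_box from where it was at the start of the episode below 0.02 m and angle between each of tab_box, knob_box's own z axis and vertical below 0.05 rad); the robot touches nothing.
It fails at once if the flat-tab lever goes past the third click (value of joint tab_lever above 0.0495 m).
It fails at once if the round-knob lever is moved out of its click (x of knob_grip in the frame of knob_box above 0 m or x of knob_grip in the frame of knob_box below -0.014 m).
It fails at once if an attenuator is shifted by more than 20 mm (distance of any of tab_box, knob_box from where it was at the start of the episode above 0.02 m).
It fails at once if an attenuator is lifted or tipped (height (world z) of any of tab_box, knob_box above 0.008 m or angle between any of tab_box, knob_box's own z axis and vertical above 0.12 rad).
It fails at once if a bystander is moved by more than 20 mm (distance of any of usb_stick, case_half_b, tape, fuse_box, driver from where it was at the start of the episode above 0.02 m).
It also fails if it takes over 61 s, if anything falls off the work surface, if the arm or the gripper's body presses on something with over 40 N, if the wrist force passes 120 N, or if a joint passes its speed limit or range.

ROBOT

A 7-joint arm with a two-finger parallel gripper is mounted at the origin on a cart in front of the work surface, level with it; the furniture and walls round the work are solid. World frame = base frame: x ahead of the robot, y to its left, z up, the work surface at z = 0. Lengths are in mm, angles in rad, forces in N, time in s.
With the tool pointing down it reaches from about 425 to 825 mm from the base axis. Payload 3.6 kg.
Tool frame: the origin (TCP) lies on the centre line of the jaws, within the pads' length; the fingertips stand env.tcp_to_tips ahead of it and the grasp point (between the pads) lies 2 mm behind it (env.tcp_to_tips is the distance from the TCP to the fingertips, in mm); z points along the fingers, y is the line along which they close (so a half turn about z gives the same grasp; the last joint's range is limited). The gripper opens to 93 mm and grips with 3 to 60 N. Pads are 15 mm wide; open, the fingers measure 128 mm over their backs; the gripper's body (75 mm by 188 mm) begins 65 mm behind the grasp point.
Start: joints at [-1.157, 0.615, -0.013, 1.423, 0.008, 1.103, -0.04], TCP at [276.708, 588.129, 235.64] pointing down, gripper open.
Joint ranges: [-3.12, 3.12], [-0.3, 2.06], [-1.34, 1.32], [0.26, 2.42], [-1.36, 4.5], [0.01, 1.98], [-2.84, 2.84]. Speed limits (rad/s): [2.79, 2.79, 3.14, 3.14, 3.14, 3.14, 3.14].

INTERFACE

Orientations are given as a rotation vector (axis times angle).
In Python, from cell import env, vision gives the robot as it stands.
- The arm moves only by the shell command python3 -m jog 'ROWS' [FORCE]. ROWS is JSON, a list of rows, each a list of 5 numbers: the gripper command: -1 is fully open, 1 is shut, values between are in proportion, then the shift along the tool's x, y, z in mm, then the turn about the tool's z in rad. A call has 1 to 20 rows; each row shifts and turns the commanded pose from where the row before left it, along the tool's axes as they then stand; what a row does not reach is not made up. A row lasts 1/10 s, in which the tool goes at most 50 mm and 8.59 degrees, less where a joint would pass 70% of its speed; a pose out of reach is approached as far as the arm can. A call with a gripper value outside its range is refused whole. The fingers move at their own pace and stop on an object; FORCE is the grip in N (left out, the last holds). Time passes only in rows, so rows that do not move let the fingers close. It gives the time, the measured TCP pose, the force, the opening and the grip force at its end, in the units of the state.
- env.observe(): the state, without advancing time (a new reading comes with each control period).
- vision.grab_frame(name): name is "side" or "top" or "wrist"; returns the picture (420x560x3 uint8, red, green, blue); there is no depth.
- vision.camera_info(name): a dict with "fx", "fy", "cx", "cy" (pixels), "view" (4x4, takes a point from world to camera coordinates); the wrist camera has in their place "T_tool_cam" (4x4, takes a point from camera to tool coordinates, whose origin is the TCP and whose axes are the flange's). Camera axes: x right, y up, looking along -z (the intrinsics and any distortion apply to the point x, -y, -z); pixel columns grow to the right and rows downward; lengths in mm; the calibration is good to about 2 mm. A picture is of the moment at which its call begins: read the wrist's pose just before it. camera_info takes no time and is no camera call.
- env.hand_in(): hands the job in; it is judged then, once.
The state is a dict: "t": time; "q": joint angles; "qvel": joint speeds; "tau": joint torques, N m; "position": TCP position; "tcp_rot": TCP orientation; "wrist_force": force on the tool from outside, world axes, zero at the start; "wrist_torque": the same for the moment, N m; "gripper_width": finger opening in mm; "grasp_force": force on a finger pad.
Only numpy, scipy, OpenCV 4.12 (cv2) and the standard library are available. Lean on these libraries where they do the work, as an engineer would, in place of code of your own. Each camera call takes 0.05 s, during which the arm holds its last target. There are 200 camera calls.

## Working session

There is one attempt and no reset: what is moved stays moved. The work goes in short steps, Python scripts to look and compute and a shell command to move; the robot and the scene stay as the last step left them, time stands still between calls to the robot, and variables do not carry over. Pictures are saved under pics/ and viewed, at most 10 in all, crops included, and the job is handed in when it is done.

```bash
mkdir -p pics
python3 - <<'E'
from cell import env, vision
import cv2
for n in ("top","side"):
    f=vision.grab_frame(n); cv2.imwrite(f"pics/{n}0.png",f[:,:,::-1])
    c=vision.camera_info(n); print(n,{k:(v.tolist() if hasattr(v,'tolist') else v) for k,v in c.items()})
s=env.observe(); print(s, env.tcp_to_tips)
E
```

```text
top {'fx': 498.214196046462, 'fy': 498.214196046462, 'cx': 281.32521492881256, 'cy': 215.4369328827539, 'view': [[0.021602528527450614, -0.9997426751113819, 0.006922017217393608, 212.32404472321096], [0.9830902630676405, 0.022500991267391912, 0.18173398155981166, -544.3976430618579], [-0.18184296913221004, 0.00287905420615321, 0.983323367780945, -873.6558967164905], [0.0, 0.0, 0.0, 1.0]]}
side {'fx': 435.2926157517075, 'fy': 435.2926157517075, 'cx': 280.23573267021845, 'cy': 209.85002806034802, 'view': [[-0.9594255598637992, -0.28167190689282484, -0.012787961033525513, 595.0721714429428], [0.12347755894162726, -0.4604951773979555, 0.8790321291233004, -29.185914572456166], [-0.25348745041491133, 0.8417868664101296, 0.47659100287517225, -1041.5953739825093], [0.0, 0.0, 0.0, 1.0]]}
{'t': 0.1, 'q': array([-1.15748618,  0.61583102, -0.01259379,  1.42471704,  0.00808726,
        1.10337332, -0.04038152]), 'qvel': array([-6.33875408e-04, -2.98087267e-03, -1.23829386e-03, -1.88394759e-03,
        4.11984574e-04, -3.08769656e-03,  1.97773083e-05]), 'tau': array([ 1.29215910e-03, -4.60043120e+01,  2.09918017e-01, -1.66243476e+01,
       -6.12194091e-02,  1.68975990e-02,  1.06081743e-04]), 'position': array([276.46564948, 587.54751165, 234.5986455 ]), 'tcp_rot': array([-0.68510369, -3.06549834,  0.00350243]), 'wrist_force': array([ 0.74143641,  0.32528623, -0.34981934]), 'wrist_torque': array([0.029856  , 0.01802585, 0.04535847]), 'grasp_force': 0.0, 'gripper_width': 92.75114337082161} 17.0
```

View pics/top0.png

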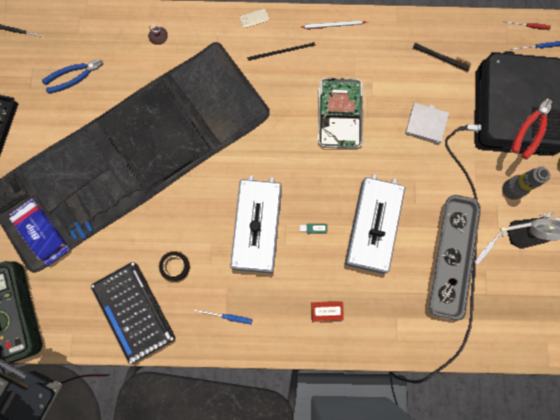

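View pics/side0.png

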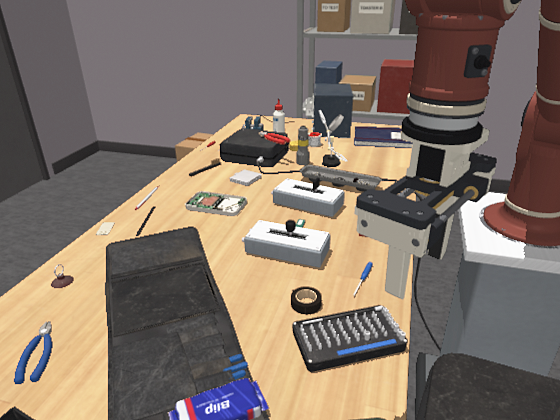

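The top view shows the knob box at about (257,226) and the tab box at about (376,226), with its tab near (377,233). I'll enlarge that area and detect the case outlines.

```bash
cat > h.py <<'E'
import numpy as np
from cell import env, vision
def ray(n,u,v,z):
    c=vision.camera_info(n); V=np.array(c['view']); R=V[:3,:3]; o=-R.T@V[:3,3]
    d=R.T@np.array([(u-c['cx'])/c['fx'],-(v-c['cy'])/c['fy'],-1]); return o+d*(z-o[2])/d[2]
def proj(n,P):
    c=vision.camera_info(n); V=np.array(c['view']); p=V[:3,:3]@np.array(P)+V[:3,3]
    return np.array([c['cx']-c['fx']*p[0]/p[2], c['cy']+c['fy']*p[1]/p[2]])
E
python3 - <<'E'
import cv2,numpy as np
from h import *
f=cv2.imread('pics/top0.png')
cv2.imwrite('pics/crop1.png',cv2.resize(f[165:285,220:420],None,fx=4,fy=4,interpolation=cv2.INTER_CUBIC)[:600])
hsv=cv2.cvtColor(f,cv2.COLOR_BGR2HSV)
m=((hsv[...,1]<40)&(hsv[...,2]>170)).astype(np.uint8)
cs,_=cv2.findContours(m,cv2.RETR_EXTERNAL,cv2.CHAIN_APPROX_NONE)
for c in cs:
    if cv2.contourArea(c)>2000:
        w=np.array([ray('top',u,v,46)[:2] for u,v in c[:,0]],np.float32)
        print(cv2.minAreaRect(c),cv2.minAreaRect(w))
E
```

```text
((255.74258422851562, 222.57424926757812), (40.79652404785156, 92.14044189453125), 5.710593223571777) ((527.0892944335938, 271.1039123535156), (74.78897094726562, 172.84872436523438), 85.93576049804688)
((377.0961608886719, 222.01922607421875), (41.380496978759766, 91.39010620117188), 11.309932708740234) ((533.70703125, 46.288604736328125), (75.46009826660156, 173.20094299316406), 78.36685943603516)
```

View pics/crop1.png

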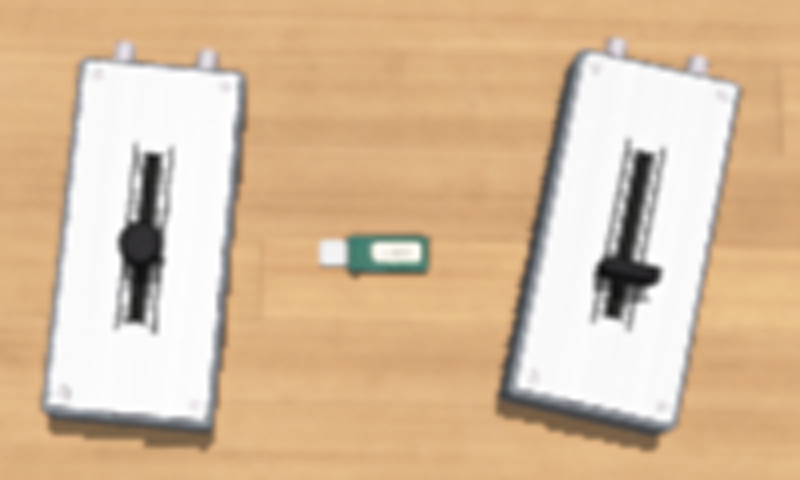

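The crop confirms it. The tab lever is on the right case, with its tab centre at crop (628,273), i.e. px (377,233). The case's top-face corners are at about (580,50), (740,88), (672,430) and (507,393).

Run:
```python
from h import *
W=lambda u,v,z: ray('top',220+(u+.5)/4-.5,165+(v+.5)/4-.5,z)
c=[W(*p,46) for p in [(580,50),(740,88),(672,430),(507,393)]]
for p in c: print(p.round(1))
print('center',np.mean(c,0).round(1))
ax=(c[0]+c[1]-c[2]-c[3])[:2]; lt=(c[0]+c[3]-c[1]-c[2])[:2]
print(np.degrees(np.arctan2(ax[1],ax[0])),np.degrees(np.arctan2(lt[1],lt[0]))-90,np.linalg.norm(ax)/2,np.linalg.norm(lt)/2)
yaw=np.arctan2(ax[1],ax[0]); print('yaw',yaw)
X=np.array([np.cos(yaw),np.sin(yaw)]);Y=np.array([-X[1],X[0]]);C=np.mean(c,0)[:2]
for n,p,z in [('tab top',(628,273),72),('slot lo',(612,318),46),('slot hi',(644,153),46)]:
    d=W(*p,z)[:2]-C; print(n,d@X,d@Y)
from scipy.spatial.transform import Rotation as R
print(R.from_rotvec(env.observe()['tcp_rot']).as_matrix().round(3))
```

```text
[617.2  68.8  46. ]
[600.6  -6.4  46. ]
[439.5  28.4  46. ]
[454.7 103.6  46. ]
center [528.   48.6  46. ]
-12.138860160670655 -11.964202413919864 165.52693428792642 76.87218384440337
yaw -0.2118630772428708
tab top -20.99868992520517 -0.37966873498099607
slot lo -38.26904357753263 -1.513692142930165
slot hi 41.32077259173639 -0.6443142814222022
[[-0.905  0.426 -0.001]
 [ 0.426  0.905 -0.002]
 [-0.    -0.002 -1.   ]]
```

```bash
python3 -m jog '[[0.35,-31.2,-27.5,0,0],[0.35,-31.2,-27.5,0,0],[0.35,-31.2,-27.5,0,0],[0.35,-31.2,-27.5,0,0],[0.35,-31.2,-27.5,0,0],[0.35,-31.2,-27.5,0,0],[0.35,-31.2,-27.5,0,0],[0.35,-31.2,-27.5,0,0],[0.35,-31.2,-27.5,0,0],[0.35,-31.2,-27.5,0,0],[0.35,-31.2,-27.5,0,0],[0.35,-31.2,-27.5,0,0],[0.35,-31.2,-27.5,0,0],[0.35,-31.2,-27.5,0,0]]' && python3 -m jog '[[0.35,0,0,0,0.149],[0.35,0,0,0,0.149],[0.35,0,0,0,0.149],[0.35,0,0,0,0.149],[0.35,0,0,0,0.149],[0.35,0,0,0,0.149],[0.35,0,0,0,0.149],[0.35,0,0,0,0.149],[0.35,0,0,0,0.149],[0.35,0,0,0,0],[0.35,0,0,0,0]]'
cat >> h.py <<'E'
from scipy.spatial.transform import Rotation as Ro
YAW=-0.2119; C=np.array([528.0,48.6]); X=np.array([np.cos(YAW),np.sin(YAW)]); Y=np.array([-X[1],X[0]])
def st():
    s=env.observe(); M=Ro.from_rotvec(s['tcp_rot']).as_matrix(); d=s['position'][:2]-C
    print('t %.1f case x %.1f y %.1f z %.1f  yaw err(tool y vs case x) %.3f tilt %.3f  F(case) %.1f %.1f %.1f w %.1f q %s'%(s['t'],d@X,d@Y,s['position'][2],
      np.arctan2(M[:2,1]@Y,M[:2,1]@X),M[2,2]+1,s['wrist_force'][:2]@X,s['wrist_force'][:2]@Y,s['wrist_force'][2],s['gripper_width'],s['q'].round(2)))
    return s,M
E
python3 - <<'E'
from h import *
import cv2
s,M=st()
print(M.round(3))
T=np.array(vision.camera_info('wrist')['T_tool_cam']);print(T.round(3), {k:v for k,v in vision.camera_info('wrist').items() if k!='T_tool_cam'})
cv2.imwrite('pics/w1.png',vision.grab_frame('wrist')[:,:,::-1])
E
```

```text
t: 1.5
position: [508.2, 52.2, 235.4]
tcp_rot: [-0.685, -3.065, 0.0]
wrist_force: [1.0, 0.2, 0.2]
gripper_width: 30.4
grasp_force: 0.0
t: 2.6
position: [507.8, 54.0, 235.4]
tcp_rot: [-2.438, -1.98, 0.001]
wrist_force: [-0.2, 0.4, -0.1]
gripper_width: 30.3
grasp_force: 0.0
t 2.6 case x -20.9 y 1.0 z 235.4  yaw err(tool y vs case x) 0.005 tilt 0.000  F(case) -0.2 0.4 -0.1 w 30.3 q [-0.44  0.42  0.42  1.83 -0.21  0.93 -0.13]
[[ 0.205  0.979 -0.001]
 [ 0.979 -0.205 -0.   ]
 [-0.    -0.001 -1.   ]]
[[   0.       0.956    0.293   81.47 ]
 [   1.      -0.      -0.       1.166]
 [  -0.       0.293   -0.956 -148.418]
 [   0.       0.       0.       1.   ]] {'fx': 340.5592124412198, 'fy': 340.5592124412198, 'cx': 274.54424230675824, 'cy': 206.9470932704646}
```

View pics/w1.png

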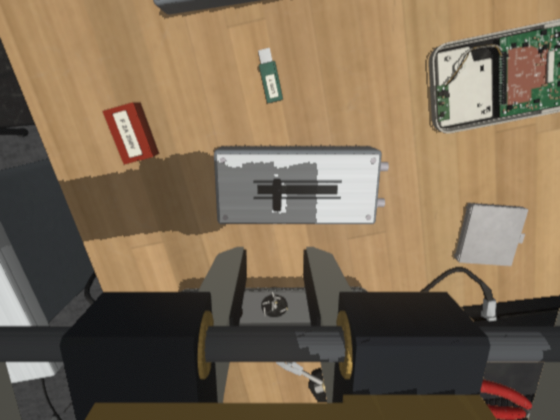

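The wrist view shows the tab between the fingers' x-range at about u 277, v 194. The slot runs u 257–338 and the case corners are (216,150), (380,150), (376,222), (219,223).

```bash
cat >> h.py <<'E'
def wray(s,M,u,v,z):
    c=vision.camera_info('wrist'); T=np.array(c['T_tool_cam'])
    o=M@T[:3,3]+s['position']; d=M@T[:3,:3]@np.array([(u-c['cx'])/c['fx'],-(v-c['cy'])/c['fy'],-1])
    p=(o+d*(z-o[2])/d[2])[:2]-C; return (p@X).round(1),(p@Y).round(1)
E
python3 - <<'E'
from h import *
s,M=st()
for n,u,v,z in [('tab',277,179,78),('tabbot',277,211,78),('slotlo',257,189,46),('slothi',338,189,46),('c',219,155,46),('c',380,151,46),('c',376,222,46),('c',219,223,46)]: print(n,wray(s,M,u,v,z))
E
```

```text
t 2.6 case x -20.8 y 0.9 z 235.5  yaw err(tool y vs case x) 0.005 tilt 0.000  F(case) 0.1 1.1 0.1 w 30.2 q [-0.44  0.42  0.42  1.83 -0.21  0.93 -0.13]
tab (np.float64(-17.5), np.float64(15.4))
tabbot (np.float64(-17.2), np.float64(-15.4))
slotlo (np.float64(-37.6), np.float64(-2.2))
slothi (np.float64(45.2), np.float64(-1.7))
c (np.float64(-74.9), np.float64(32.3))
c (np.float64(84.3), np.float64(37.1))
c (np.float64(87.3), np.float64(-37.2))
c (np.float64(-77.9), np.float64(-39.2))
```

```bash
python3 -m jog '[[0.35,-1,3,30,0.005],[0.35,0,0,40,0],[0.35,0,0,40,0],[0.35,0,0,30,0],[0.35,0,0,10,0],[0.35,0,0,8,0],[0.35,0,0,0,0],[0.35,0,0,0,0]]'
python3 - <<'E'
from h import *
import cv2
st(); cv2.imwrite('pics/w2.png',vision.grab_frame('wrist')[:,:,::-1])
E
```

```text
t: 3.45
position: [511.8, 52.2, 78.8]
tcp_rot: [2.446, 1.97, 0.003]
wrist_force: [-0.6, -0.3, -0.4]
gripper_width: 30.3
grasp_force: 0.0
t 3.5 case x -16.6 y 0.1 z 78.8  yaw err(tool y vs case x) -0.003 tilt 0.000  F(case) -0.5 -0.4 -0.4 w 30.3 q [-0.34  0.65  0.3   1.98 -0.35  0.56 -0.01]
```

View pics/w2.png

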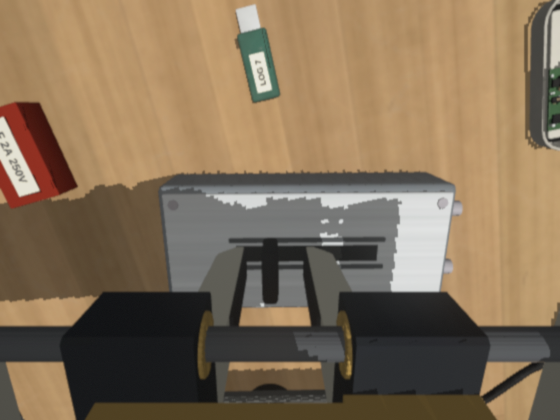

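The tab (u 270) stands between the two fingers, and nothing is touched. I'll narrow the cage to 16 mm and push home in small steps.

```bash
python3 -m jog '[[0.656,0,0,0,0.003],[0.656,0,0,0,0],[0.656,0,0,0,0],[0.656,0,-2,0,0],[0.656,0,-2,0,0],[0.656,0,-2,0,0],[0.656,0,0,0,0]]'
python3 - <<'E'
from h import *
st()
E
python3 -m jog '[[0.656,0,-2,0,0],[0.656,0,-2,0,0],[0.656,0,-2,0,0],[0.656,0,0,0,0]]'
python3 - <<'E'
from h import *
st()
E
```

```text
t: 4.2
position: [505.4, 53.4, 77.8]
tcp_rot: [2.449, 1.966, 0.001]
wrist_force: [1.2, -1.3, -0.5]
gripper_width: 16.0
grasp_force: 0.7
t 4.2 case x -23.1 y -0.1 z 77.8  yaw err(tool y vs case x) -0.006 tilt 0.000  F(case) 1.5 -1.0 -0.5 w 16.0 q [-0.35  0.64  0.3   2.   -0.35  0.55 -0.02]
t: 4.6
position: [498.0, 55.0, 77.7]
tcp_rot: [-2.449, -1.966, 0.002]
wrist_force: [-0.0, -0.7, 0.5]
gripper_width: 16.1
grasp_force: 0.3
t 4.6 case x -30.6 y -0.1 z 77.7  yaw err(tool y vs case x) -0.006 tilt 0.000  F(case) 0.1 -0.7 0.5 w 16.1 q [-0.35  0.64  0.3   2.02 -0.35  0.54 -0.02]
```

```bash
python3 -m jog '[[0.656,0,-2,0,0],[0.656,0,-1,0,0],[0.656,0,0,0,0]]'
python3 - <<'E'
from h import *
st()
E
python3 -m jog '[[0.656,0,-1,0,0],[0.656,0,0,0,0]]'
python3 - <<'E'
from h import *
st()
E
```

```text
t: 4.9
position: [494.9, 55.8, 77.4]
tcp_rot: [-2.448, -1.966, 0.002]
wrist_force: [0.7, -0.7, -0.9]
gripper_width: 15.9
grasp_force: 0.0
t 4.9 case x -33.8 y 0.0 z 77.4  yaw err(tool y vs case x) -0.006 tilt 0.000  F(case) 0.9 -0.6 -0.9 w 15.9 q [-0.36  0.63  0.3   2.03 -0.35  0.53 -0.02]
t: 5.1
position: [494.7, 55.7, 77.6]
tcp_rot: [-2.449, -1.966, 0.001]
wrist_force: [-0.1, -0.6, 0.6]
gripper_width: 15.9
grasp_force: 0.0
t 5.1 case x -34.0 y -0.0 z 77.6  yaw err(tool y vs case x) -0.006 tilt 0.000  F(case) 0.1 -0.6 0.6 w 15.9 q [-0.36  0.63  0.3   2.03 -0.35  0.53 -0.02]
```

```bash
python3 -m jog '[[0.656,0,-1,0,0],[0.656,0,0,0,0]]'; python3 -m jog '[[0.656,0,-1,0,0],[0.656,0,0,0,0]]'
python3 - <<'E'
from h import *
st()
E
python3 -m jog '[[0.656,0,-0.5,0,0],[0.656,0,0,0,0],[0.656,0,0,0,0]]'
python3 - <<'E'
from h import *
import cv2
st(); cv2.imwrite('pics/w3.png',vision.grab_frame('wrist')[130:330,160:460,::-1].repeat(2,0).repeat(2,1))
E
```

```text
t: 5.3
position: [494.0, 55.9, 77.6]
tcp_rot: [-2.45, -1.967, 0.0]
wrist_force: [0.4, -0.1, 0.1]
gripper_width: 16.0
grasp_force: 0.0
t: 5.5
position: [493.0, 56.1, 77.6]
tcp_rot: [-2.45, -1.967, 0.0]
wrist_force: [-0.2, -0.5, 1.1]
gripper_width: 16.1
grasp_force: 0.0
t 5.5 case x -35.8 y 0.0 z 77.6  yaw err(tool y vs case x) -0.006 tilt 0.000  F(case) -0.1 -0.6 1.1 w 16.1 q [-0.36  0.63  0.3   2.03 -0.36  0.53 -0.02]
t: 5.8
position: [492.7, 56.2, 77.6]
tcp_rot: [-2.45, -1.967, 0.0]
wrist_force: [1.2, -0.5, 0.7]
gripper_width: 16.0
grasp_force: 0.0
t 5.8 case x -36.1 y 0.0 z 77.6  yaw err(tool y vs case x) -0.006 tilt 0.000  F(case) 1.3 -0.2 0.7 w 16.0 q [-0.36  0.63  0.3   2.03 -0.36  0.53 -0.02]
```

View pics/w3.png

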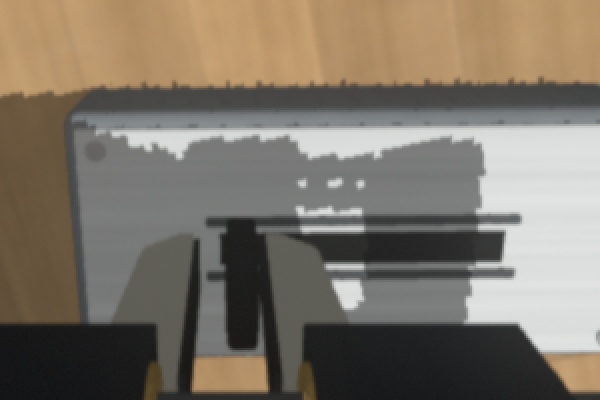

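The tab now sits at the start of the slot (crop u 240) with the far finger against it. I'll press a little more until the force shows the stop.

```bash
python3 -m jog '[[0.656,0,-0.7,0,0],[0.656,0,0,0,0],[0.656,0,0,0,0]]'; python3 -m jog '[[0.656,0,-0.7,0,0],[0.656,0,0,0,0],[0.656,0,0,0,0]]'
python3 - <<'E'
from h import *
st()
E
```

```text
t: 6.15
position: [492.0, 56.3, 77.6]
tcp_rot: [-2.45, -1.967, 0.0]
wrist_force: [0.9, 0.3, 0.4]
gripper_width: 16.0
grasp_force: 0.0
t: 6.45
position: [491.9, 56.4, 77.7]
tcp_rot: [2.449, 1.966, 0.001]
wrist_force: [2.5, -0.6, 0.2]
gripper_width: 16.2
grasp_force: 0.7
t 6.5 case x -37.0 y 0.0 z 77.7  yaw err(tool y vs case x) -0.006 tilt 0.000  F(case) 2.6 -0.1 0.2 w 16.2 q [-0.36  0.63  0.3   2.04 -0.36  0.52 -0.02]
```

```bash
python3 -m jog '[[0.656,0,-0.5,0,0],[0.656,0,0,0,0],[0.656,0,0,0,0]]'
python3 - <<'E'
from h import *
st()
E
python3 -m jog '[[0.656,0,-0.4,0,0],[0.656,0,0,0,0],[0.656,0,0,0,0]]'
python3 - <<'E'
from h import *
st()
E
```

```text
t: 6.75
position: [491.8, 56.4, 77.8]
tcp_rot: [2.449, 1.965, 0.002]
wrist_force: [3.1, -0.1, -1.8]
gripper_width: 16.0
grasp_force: 1.6
t 6.8 case x -37.0 y 0.0 z 77.8  yaw err(tool y vs case x) -0.006 tilt 0.000  F(case) 3.1 0.5 -1.8 w 16.0 q [-0.36  0.63  0.3   2.04 -0.36  0.52 -0.02]
t: 7.05
position: [491.7, 56.4, 77.8]
tcp_rot: [2.448, 1.965, 0.003]
wrist_force: [5.1, -2.0, -3.7]
gripper_width: 16.3
grasp_force: 2.6
t 7.0 case x -37.1 y 0.0 z 77.8  yaw err(tool y vs case x) -0.006 tilt 0.000  F(case) 5.4 -0.8 -3.7 w 16.3 q [-0.36  0.63  0.3   2.04 -0.36  0.52 -0.02]
```

The stop holds firm at 5.4 N, and the contact at −23.05 versus −37.05 is exactly one 14 mm click. Now I'll push away: near-pad contact for lever L should come at TCP case x ≈ −29 + L.

```bash
python3 -m jog '[[0.656,0,1,0,0],[0.656,0,2,0,0],[0.656,0,2,0,0],[0.656,0,2,0,0],[0.656,0,1,0,0],[0.656,0,1,0,0],[0.656,0,1,0,0],[0.656,0,0,0,0],[0.656,0,0,0,0]]'
python3 - <<'E'
from h import *
st()
E
python3 -m jog '[[0.656,0,1,0,0],[0.656,0,1,0,0],[0.656,0,0,0,0]]'
python3 - <<'E'
from h import *
st()
E
```

```text
t: 7.95
position: [499.7, 54.6, 77.5]
tcp_rot: [-2.449, -1.966, 0.001]
wrist_force: [-1.2, -0.5, 0.2]
gripper_width: 16.1
grasp_force: 0.4
t 8.0 case x -28.9 y -0.1 z 77.5  yaw err(tool y vs case x) -0.006 tilt 0.000  F(case) -1.1 -0.7 0.2 w 16.1 q [-0.35  0.64  0.3   2.01 -0.35  0.54 -0.02]
t: 8.25
position: [500.3, 54.5, 77.4]
tcp_rot: [-2.447, -1.965, 0.004]
wrist_force: [-4.9, 1.6, 2.6]
gripper_width: 16.2
grasp_force: 2.4
t 8.2 case x -28.3 y -0.0 z 77.4  yaw err(tool y vs case x) -0.006 tilt 0.000  F(case) -5.1 0.6 2.6 w 16.2 q [-0.35  0.64  0.3   2.01 -0.35  0.54 -0.02]
```

```bash
python3 -m jog '[[0.656,0,1,0,0],[0.656,0,1,0,0],[0.656,0,1,0,0],[0.656,0,1,0,0],[0.656,0,0,0,0]]'
python3 - <<'E'
from h import *
st()
E
python3 -m jog '[[0.656,0,1,0,0],[0.656,0,1,0,0],[0.656,0,0,0,0]]'
python3 - <<'E'
from h import *
st()
E
```

```text
t: 8.75
position: [508.3, 52.7, 78.0]
tcp_rot: [2.448, 1.964, 0.005]
wrist_force: [-0.7, 0.0, 0.2]
gripper_width: 15.8
grasp_force: 0.0
t 8.8 case x -20.1 y -0.1 z 78.0  yaw err(tool y vs case x) -0.007 tilt 0.000  F(case) -0.7 -0.1 0.2 w 15.8 q [-0.35  0.65  0.3   2.   -0.35  0.55 -0.02]
t: 9.05
position: [508.8, 52.6, 77.8]
tcp_rot: [2.449, 1.966, 0.002]
wrist_force: [-0.2, 0.0, -0.4]
gripper_width: 16.0
grasp_force: 0.0
t 9.1 case x -19.6 y -0.1 z 77.8  yaw err(tool y vs case x) -0.006 tilt 0.000  F(case) -0.2 -0.0 -0.4 w 16.0 q [-0.35  0.65  0.3   1.99 -0.35  0.55 -0.02]
```

Click 1 is in. Next, click 2: contact at about −15, midpoint at −8.

```bash
python3 -m jog '[[0.656,0,1,0,0],[0.656,0,1,0,0],[0.656,0,1,0,0],[0.656,0,1,0,0],[0.656,0,0,0,0],[0.656,0,0,0,0]]'
python3 - <<'E'
from h import *
st()
E
python3 -m jog '[[0.656,0,1,0,0],[0.656,0,1,0,0],[0.656,0,1,0,0],[0.656,0,0,0,0],[0.656,0,0,0,0]]'
python3 - <<'E'
from h import *
st()
E
python3 -m jog '[[0.656,0,1,0,0],[0.656,0,1,0,0],[0.656,0,0,0,0],[0.656,0,0,0,0]]'
python3 - <<'E'
from h import *
st()
E
```

```text
t: 9.65
position: [511.9, 51.9, 77.6]
tcp_rot: [-2.45, -1.967, 0.0]
wrist_force: [-0.8, -0.7, -0.6]
gripper_width: 16.3
grasp_force: 0.0
t 9.7 case x -16.4 y -0.1 z 77.6  yaw err(tool y vs case x) -0.006 tilt 0.000  F(case) -0.6 -0.8 -0.6 w 16.3 q [-0.34  0.65  0.3   1.98 -0.35  0.56 -0.02]
t: 10.15
position: [513.7, 51.6, 77.4]
tcp_rot: [-2.448, -1.966, 0.003]
wrist_force: [-2.6, 0.6, 2.2]
gripper_width: 16.2
grasp_force: 1.6
t 10.2 case x -14.6 y -0.1 z 77.4  yaw err(tool y vs case x) -0.006 tilt 0.000  F(case) -2.6 0.0 2.2 w 16.2 q [-0.34  0.65  0.3   1.98 -0.35  0.56 -0.02]
t: 10.55
position: [516.6, 50.9, 77.5]
tcp_rot: [-2.45, -1.967, 0.001]
wrist_force: [-2.2, 0.6, 0.3]
gripper_width: 16.3
grasp_force: 1.5
t 10.6 case x -11.7 y -0.1 z 77.5  yaw err(tool y vs case x) -0.006 tilt 0.000  F(case) -2.3 0.1 0.3 w 16.3 q [-0.34  0.66  0.3   1.97 -0.35  0.57 -0.02]
```

```bash
python3 -m jog '[[0.656,0,1,0,0],[0.656,0,1,0,0],[0.656,0,0,0,0],[0.656,0,0,0,0]]'
python3 - <<'E'
from h import *
st()
E
python3 -m jog '[[0.656,0,1,0,0],[0.656,0,1,0,0],[0.656,0,0,0,0],[0.656,0,0,0,0]]'
python3 - <<'E'
from h import *
st()
E
```

```text
t: 10.95
position: [520.5, 50.0, 78.0]
tcp_rot: [2.448, 1.964, 0.004]
wrist_force: [0.2, 0.2, 0.6]
gripper_width: 15.8
grasp_force: 0.0
t 10.9 case x -7.6 y -0.2 z 78.0  yaw err(tool y vs case x) -0.007 tilt 0.000  F(case) 0.2 0.3 0.6 w 15.8 q [-0.34  0.66  0.31  1.96 -0.35  0.57 -0.02]
t: 11.35
position: [521.1, 49.9, 77.7]
tcp_rot: [2.45, 1.966, 0.001]
wrist_force: [0.1, 0.5, 0.4]
gripper_width: 16.1
grasp_force: 0.0
t 11.3 case x -7.0 y -0.2 z 77.7  yaw err(tool y vs case x) -0.006 tilt 0.000  F(case) -0.0 0.5 0.4 w 16.1 q [-0.34  0.66  0.31  1.96 -0.35  0.57 -0.02]
```

Click 2 is in. Next, click 3: contact at about −1, midpoint at +6.

```bash
python3 -m jog '[[0.656,0,1,0,0],[0.656,0,1,0,0],[0.656,0,1,0,0],[0.656,0,1,0,0],[0.656,0,0,0,0],[0.656,0,0,0,0]]'
python3 - <<'E'
from h import *
st()
E
python3 -m jog '[[0.656,0,1,0,0],[0.656,0,1,0,0],[0.656,0,1,0,0],[0.656,0,0,0,0],[0.656,0,0,0,0]]'
python3 - <<'E'
from h import *
st()
E
python3 -m jog '[[0.656,0,1,0,0],[0.656,0,1,0,0],[0.656,0,0,0,0],[0.656,0,0,0,0]]'
python3 - <<'E'
from h import *
st()
E
```

```text
t: 11.95
position: [524.6, 49.1, 77.6]
tcp_rot: [-2.45, -1.967, 0.0]
wrist_force: [-0.2, 1.9, 0.1]
gripper_width: 16.0
grasp_force: 0.0
t 11.9 case x -3.4 y -0.2 z 77.6  yaw err(tool y vs case x) -0.006 tilt 0.000  F(case) -0.6 1.8 0.1 w 16.0 q [-0.33  0.66  0.31  1.95 -0.35  0.58 -0.01]
t: 12.45
position: [527.1, 48.6, 77.6]
tcp_rot: [-2.449, -1.966, 0.001]
wrist_force: [-1.6, 0.2, -0.1]
gripper_width: 16.4
grasp_force: 0.6
t 12.4 case x -0.8 y -0.2 z 77.6  yaw err(tool y vs case x) -0.006 tilt 0.000  F(case) -1.6 -0.1 -0.1 w 16.4 q [-0.33  0.67  0.31  1.94 -0.35  0.59 -0.01]
t: 12.85
position: [527.8, 48.4, 77.4]
tcp_rot: [-2.447, -1.965, 0.004]
wrist_force: [-5.8, 1.4, 3.3]
gripper_width: 16.0
grasp_force: 2.6
t 12.8 case x -0.2 y -0.2 z 77.4  yaw err(tool y vs case x) -0.006 tilt 0.000  F(case) -5.9 0.1 3.3 w 16.0 q [-0.33  0.67  0.31  1.94 -0.35  0.59 -0.01]
```

Contact came at −0.8 as predicted. I'll continue gently through the midpoint.

```bash
python3 -m jog '[[0.656,0,1,0,0],[0.656,0,0,0,0],[0.656,0,0,0,0]]'
python3 - <<'E'
from h import *
st()
E
python3 -m jog '[[0.656,0,1,0,0],[0.656,0,0,0,0],[0.656,0,0,0,0]]'
python3 - <<'E'
from h import *
st()
E
```

```text
t: 13.15
position: [530.5, 47.9, 77.5]
tcp_rot: [2.45, 1.967, -0.0]
wrist_force: [-3.5, -0.0, -0.1]
gripper_width: 16.0
grasp_force: 1.4
t 13.2 case x 2.6 y -0.2 z 77.5  yaw err(tool y vs case x) -0.006 tilt 0.000  F(case) -3.4 -0.8 -0.1 w 16.0 q [-0.33  0.67  0.31  1.93 -0.34  0.59 -0.01]
t: 13.45
position: [532.7, 47.3, 77.8]
tcp_rot: [2.449, 1.965, 0.002]
wrist_force: [-0.5, 0.5, -1.3]
gripper_width: 16.1
grasp_force: 0.5
t 13.4 case x 4.8 y -0.3 z 77.8  yaw err(tool y vs case x) -0.006 tilt 0.000  F(case) -0.6 0.4 -1.3 w 16.1 q [-0.33  0.67  0.31  1.93 -0.34  0.59 -0.01]
```

```bash
python3 -m jog '[[0.656,0,1,0,0],[0.656,0,1,0,0],[0.656,0,0,0,0],[0.656,0,0,0,0]]'
python3 - <<'E'
from h import *
st()
E
python3 -m jog '[[0.656,0,1,0,0],[0.656,0,0,0,0],[0.656,0,0,0,0]]'
python3 - <<'E'
from h import *
import cv2
st(); cv2.imwrite('pics/w4.png',vision.grab_frame('wrist')[130:330,160:460,::-1].repeat(2,0).repeat(2,1))
E
```

```text
t: 13.85
position: [534.5, 46.9, 78.0]
tcp_rot: [2.449, 1.965, 0.002]
wrist_force: [0.5, 0.2, -0.3]
gripper_width: 15.9
grasp_force: 0.0
t 13.8 case x 6.7 y -0.3 z 78.0  yaw err(tool y vs case x) -0.006 tilt 0.000  F(case) 0.5 0.3 -0.3 w 15.9 q [-0.33  0.67  0.31  1.92 -0.34  0.59 -0.01]
t: 14.15
position: [534.6, 46.9, 77.7]
tcp_rot: [2.45, 1.966, 0.001]
wrist_force: [-0.9, 0.2, -0.4]
gripper_width: 15.8
grasp_force: 0.0
t 14.2 case x 6.9 y -0.3 z 77.7  yaw err(tool y vs case x) -0.006 tilt 0.000  F(case) -0.9 0.0 -0.4 w 15.8 q [-0.33  0.67  0.31  1.92 -0.34  0.6  -0.01]
```

View pics/w4.png

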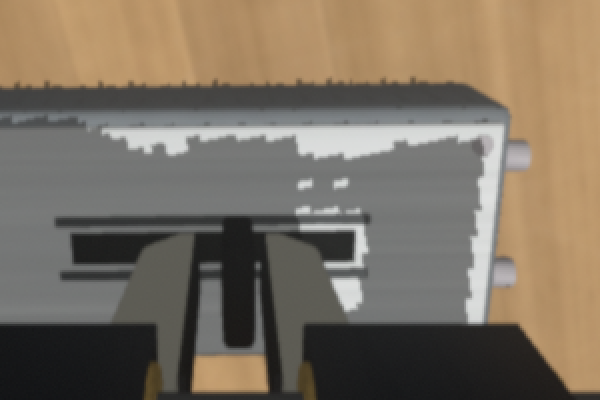

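The tab (crop u 238) is clear of the near finger and sits 59% along the slot, so it is in click 3. I'll centre the cage by 2 mm and lift off.

```bash
python3 -m jog '[[0.656,0,1,0,0],[0.656,0,1,0,0],[0.656,0,0,0,0],[0.656,0,0,-5,0],[0.656,0,0,-15,0],[0.656,0,0,-30,0],[0.656,0,0,-40,0],[0.656,0,0,-40,0],[0.656,0,0,-30,0],[0.656,0,0,0,0],[0.656,0,0,0,0]]'
python3 - <<'E'
from h import *
import cv2
st(); cv2.imwrite('pics/w5.png',vision.grab_frame('wrist')[:,:,::-1])
E
```

```text
t: 15.3
position: [536.2, 46.6, 238.1]
tcp_rot: [2.45, 1.967, 0.002]
wrist_force: [-0.8, 0.5, -0.9]
gripper_width: 16.4
grasp_force: 0.0
t 15.3 case x 8.4 y -0.2 z 238.1  yaw err(tool y vs case x) -0.006 tilt 0.000  F(case) -0.9 0.3 -0.9 w 16.4 q [-0.41  0.46  0.42  1.76 -0.22  0.97 -0.12]
```

View pics/w5.png

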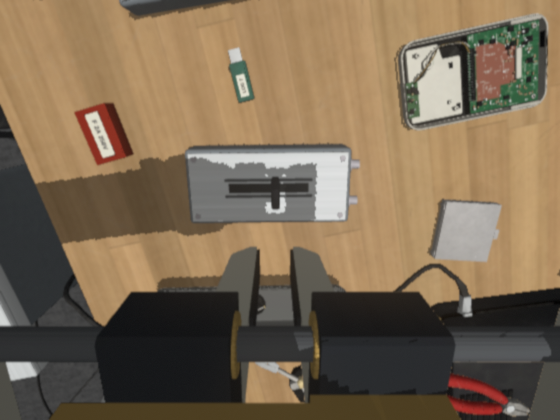

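The tab at u 275.5 against a slot of u 228–309 gives about +7 mm from the case centre, i.e. 0.042 m, which is click 3. The gripper is clear.

```bash
python3 -c "from cell import env; print(env.hand_in())"
```

```text
the job is handed in; nothing more can be done
None
```

I pushed the flat-tab lever back to its home stop, then forward three clicks. The last camera view shows it standing in the third click (about 0.042 m) with the gripper clear, and the job is handed in, though hand-in returned no verdict.

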